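Clamp a stud blank with the guarded knob of a drill fixture

ROBOT

A 6-joint arm with a two-finger parallel gripper is mounted at the origin on a cart in front of the work surface, level with it; the furniture and walls round the work are solid. World frame = base frame: x ahead of the robot, y to its left, z up, the work surface at z = 0. Lengths are in mm, angles in rad, forces in N, time in s.
With the tool pointing down it reaches from about 275 to 775 mm from the base axis. Payload 14.6 kg.
Tool frame: the origin (TCP) lies on the centre line of the jaws, within the pads' length; the fingertips stand 8 mm ahead of it and the grasp point (between the pads) lies 11 mm behind it (ctrl.nose_length is the distance from the TCP to the fingertips, in mm); z points along the fingers, y is the line along which they close (so a half turn about z gives the same grasp; the last joint's range is limited). The gripper opens to 85 mm and grips with 20 to 120 N. Pads are 22 mm wide; open, the fingers measure 114 mm over their backs; the gripper's body (76 mm by 85 mm) begins 54 mm behind the grasp point. The pads swing forward as they close: fully open they stand 13 mm farther back than shut.
Start: joints at [-1.483, 0.263, -0.048, 1.259, 0, 1.415], TCP at [126.215, -509.606, 239.278] pointing down, gripper open.
Joint ranges: [-2.65, 2.65], [-0.89, 1.7], [-1.18, 1.37], [-2.13, 2.11], [-1.35, 1.29], [-3.14, 3.14]. Speed limits (rad/s): [1.89, 1.89, 2.57, 2.79, 3.14, 3.14].

INTERFACE

Orientations are given as a 3x3 rotation matrix whose columns are the frame's x, y, z axes.
In Python, from rig import ctrl, vision, order gives the robot as it stands.
- The arm moves only by the tool apply_moves, never from a script. Its argument "motion" is text: rows parted by semicolons, each of 7 numbers parted by spaces: the shift along the tool's x, y, z in cm, then the turn, a rotation vector about the tool's x, y, z in degrees, then the closure, from 0 (fully open) to 1 (shut). In form: tx ty tz wx wy wz fingers; .... A call has 1 to 10 rows; each row is the pose to reach, as a shift and turn from the pose commanded when the call began, along the tool's axes at that moment; what a row does not reach only later rows make up. A row lasts 1/8 s, in which the tool goes at most 62.5 mm and 10.7 degrees, less where a joint would pass 70% of its speed; a pose out of reach is approached as far as the arm can. A call with a gripper value outside its range is refused whole. The fingers move at their own pace and stop on an object; "squeeze" is the grip in N (left out, the last holds). Time passes only in rows, so rows that repeat a pose let the fingers close. It gives the time, the measured TCP pose, the force, the opening and the grip force at its end, in the units of the state.
- ctrl.observe(): the state, without advancing time (a new reading comes with each control period).
- vision.snapshot(name): name is "scene" or "top" or "wrist"; returns the picture (480x640x3 uint8, blue, green, red); there is no depth.
- vision.calibration(name): a dict with "K" (3x3 intrinsics, pixels), "world_to_cam" (4x4, takes a point from world to camera coordinates); the wrist camera has in their place "T_tool_cam" (4x4, takes a point from camera to tool coordinates, whose origin is the TCP and whose axes are the flange's). Camera axes: x right, y down, z forward; pixel columns grow to the right and rows downward; lengths in mm; the calibration is good to about 2 mm. A picture is of the moment at which its call begins: read the wrist's pose just before it. calibration takes no time and is no camera call.
- order.job_done(): hands the job in; it is judged then, once.
The state is a dict: "time": time; "qpos": joint angles; "joint_velocities": joint speeds; "tau": joint torques, N m; "position": TCP position; "orientation": TCP orientation; "contact_force": force on the tool from outside, world axes, zero at the start; "ft_torque": the same for the moment, N m; "gripper_width": opening from 0.0 (shut) to 1.0 (fully open); "finger_force": force on a finger pad.
Only numpy, scipy, OpenCV 4.12 (cv2) and the standard library are available. Lean on these libraries where they do the work, as an engineer would, in place of code of your own. Each camera call takes 0.05 s, during which the arm holds its last target. There are 200 camera calls.

TASK

Load the loose steel stud blank into the drill fixture: lay it in the two V supports between the end stop and the brass jaw and let go of it. Then reach down through the round opening of the yellow guard, and turn the sunken red knob clockwise until the jaw has pushed the stud against the end stop and presses on it with about 15 N - firm, but never more than 25 N, or the finished end face is bruised. Do not lean on the guard (keep under 10 N), leave the stud clamped, take the hand out and leave everything else on the bench where it is.

Things in the scene. Friction and masses are not known exactly. Their poses are not given: they have to be found in the camera images.
- clamp_fixture: drill fixture fixed to the bench, on a dark steel plate 120 x 300 x 12 mm, long side along its own y; origin under the plate's centre, z up. At the -y end a steel end stop with a round dark pad faces +y; the last user locked its pad face at y = -115 mm give or take 4.5 mm, which is not measured. Towards +y: V supports, brass jaw, grey cam housing with knob and yellow guard on top
- v_seat (a point): where the stud's middle is best laid: on the V supports' axis, fixture y = -47 mm, z = 38 mm; the stud lies along this point's y. The supports (50 mm wide, 24 mm long, 43 mm high, 90 degree groove) stand at y = -87 and -11 mm, 52 mm apart for the fingers. Stop to jaw is 6.5 to 17 mm longer than the stud
- clamp_jaw: brass jaw, 19 mm round, on the stud's axis; origin at its face, which looks to fixture -y and is at y = 17.5 mm when the knob reads 0. The cam moves it 7 mm per rad towards the stop. Spring-backed, 8 N per mm over 6 mm: once stud meets stop the pressure grows 56 N per rad of knob, so 15 N is about 0.27 rad past that; before, sliding the stud in the Vs takes 1 to 5 N
- knob_grip (a point): point on the knob's upright axis, 11 mm below the top of its red bar, at fixture x = 0, y = 90, z = 75.5 mm. Its x runs along the bar, z up. The bar is 40 mm long, 14 mm thick, 25 mm high, on a black round skirt 44 mm across, top at z = 61.5 mm. Take it by its upper 15 mm; deeper, wide gripper knuckles foul the guard
- clamp_knob (a joint): knob angle in rad, 0 to 3.4, growing clockwise seen from above (jaw advances); starts at 0 to 0.2; bar along fixture x at 0. Dry friction of 0.2 N m holds it where it is left, so a hand at rest reads anything within that: compare readings after equal steps; each newton at the jaw shifts them 0.007 N m (15 N: 0.1 N m). Takes 1.2 to 2.7 rad in all; grip with 40 N or more
- knob_guard: yellow guard fixed over the knob: sheet 120 x 120 mm, 3 mm thick, top at z = 100 mm, with a round opening of 90 mm centred on the knob's axis, on four posts with side bars. The knob's top is 13.5 mm below the sheet's top. Origin on the knob's axis at the fixture's underside, axes as the fixture's. Keep the fingers under 40 mm apart in it
- stud: loose steel stud blank, plain round bar 22 mm across, 120 mm long, 0.25 to 0.46 kg, lying on the bench to the right of the fixture; its y axis runs along its length
- stud_mid (a point): centre of the stud blank (11 mm above the bench as it lies), y along its length
- alu_puck: loose bystander: bright turned aluminium disc, 51 mm across, 20 mm high, right rear near the vice; origin under its centre
- brass_collar: loose bystander: brass ring, 32 mm across, 18 mm high, right rear; origin under its centre
- bench_brush: loose bystander: chip brush with wooden handle, 34x182x14 mm, at the right front edge; origin under its centre
- collet_a: loose bystander: small steel collet, 27 mm across, 32 mm high, behind the fixture; origin under its centre
- collet_b: loose bystander: second collet like it

How it is judged (in metres and radians):
On the way, in this order (a step that is already met when the one before it is completed fails the run):
1. the stud lies in both V supports, let go, before it is clamped (x of stud_mid in the frame of clamp_fixture between -0.003 and 0.003 m and z of stud_mid in the frame of clamp_fixture between 0.034 and 0.042 m and angle between the y axis of stud and the y axis of clamp_fixture, either way round below 0.05 rad and contact force between the fingers and stud below 0.1 N and contact force between clamp_jaw and stud below 6 N), for 0.2 s.
2. the jaw presses the stud with at least 10 N (x of stud_mid in the frame of clamp_fixture between -0.003 and 0.003 m and z of stud_mid in the frame of clamp_fixture between 0.034 and 0.042 m and angle between the y axis of stud and the y axis of clamp_fixture, either way round below 0.05 rad and contact force between clamp_jaw and stud above 10 N), for 0.2 s.
At the end, for the whole second after the job is handed in: The stud lies in both V supports (axis within 3 mm and 0.05 rad, height within 4 mm), at rest and let go, and the jaw presses on it with 10 to 20 N (all of step 2 and contact force between the fingers and stud below 0.1 N and contact force between clamp_jaw and stud below 20 N and linear speed of stud below 0.01 m/s); the robot touches nothing.
It fails at once if the jaw presses on the stud with more than 25 N (contact force between clamp_jaw and stud above 25 N).
It fails at once if the robot presses on the guard with more than 10 N (contact force between any of the arm, the fingers and knob_guard above 10 N).
It fails at once if a loose bystander is moved more than 20 mm (distance of any of alu_puck, brass_collar, bench_brush, collet_a, collet_b from where it was at the start of the episode above 0.02 m).
It also fails if it takes over 72 s, if anything falls off the work surface, if the arm or the gripper's body presses on something with over 40 N, if the wrist force passes 120 N, or if a joint passes its speed limit or range.

## Working session

There is one attempt and no reset: what is moved stays moved. The work goes in short steps, Python scripts to look and compute and a tool call to move; the robot and the scene stay as the last step left them, time stands still between calls to the robot, and variables do not carry over. Pictures are saved under pics/ and viewed, at most 10 in all, crops included, and the job is handed in when it is done.

Besides the shell and the picture viewer there is one more tool, called after "Call:" by a JSON object that holds its "name" and its "arguments". apply_moves: Moves the arm, as the interface text tells. Its arguments: {"type":"object","properties":{"motion":{"type":"string"},"squeeze":{"type":"number"}},"required":["motion"]}

```bash
mkdir -p pics; ls; python3 - <<'E'
from rig import ctrl, vision, order
import cv2, numpy as np
np.set_printoptions(suppress=True,precision=3)
s=ctrl.observe(); print(s)
for n in ("top","scene"):
    im=vision.snapshot(n); cv2.imwrite(f"pics/{n}0.png",im); print(n,vision.calibration(n))
print(vision.calibration("wrist"))
E
```

```text
pics
{'time': 0.0, 'qpos': array([-1.483,  0.264, -0.049,  1.259,  0.   ,  1.416]), 'joint_velocities': array([ 0.001, -0.001, -0.001,  0.001,  0.   ,  0.   ]), 'tau': array([ -0.001, -63.762,  38.456,   0.014,  -0.   ,   0.   ]), 'position': array([ 126.182, -509.326,  238.838]), 'orientation': array([[ 0.971,  0.24 , -0.   ],
       [ 0.24 , -0.971,  0.001],
       [ 0.   , -0.001, -1.   ]]), 'contact_force': array([ 0.655, -0.91 ,  0.987]), 'ft_torque': array([ 0.025, -0.048, -0.014]), 'finger_force': 0.0, 'gripper_width': 1.0007974743128394}
top {'K': array([[571.869,   0.   , 318.024],
       [  0.   , 571.869, 238.078],
       [  0.   ,   0.   ,   1.   ]]), 'world_to_cam': array([[   0.001,   -1.   ,    0.005, -203.118],
       [  -0.995,   -0.001,   -0.097,  554.526],
       [   0.097,   -0.005,   -0.995, 1285.901],
       [   0.   ,    0.   ,    0.   ,    1.   ]])}
scene {'K': array([[463.238,   0.   , 321.827],
       [  0.   , 463.238, 236.226],
       [  0.   ,   0.   ,   1.   ]]), 'world_to_cam': array([[   0.91 ,   -0.413,    0.021, -559.127],
       [  -0.165,   -0.407,   -0.898,   94.763],
       [   0.38 ,    0.814,   -0.439,  891.183],
       [   0.   ,    0.   ,    0.   ,    1.   ]])}
{'K': array([[401.473,   0.   , 321.192],
       [  0.   , 401.473, 243.196],
       [  0.   ,   0.   ,   1.   ]]), 'T_tool_cam': array([[   0.   ,   -0.966,   -0.26 ,   65.437],
       [   1.   ,    0.   ,    0.   ,    0.845],
       [  -0.   ,   -0.26 ,    0.966, -134.834],
       [   0.   ,    0.   ,    0.   ,    1.   ]])}
```

View pics/top0.png

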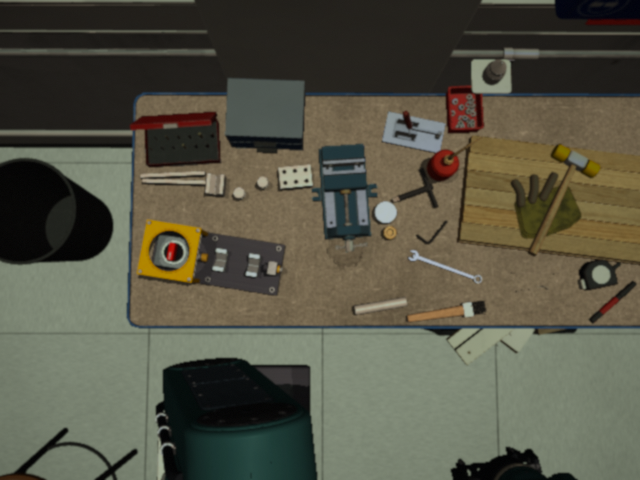

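View pics/scene0.png

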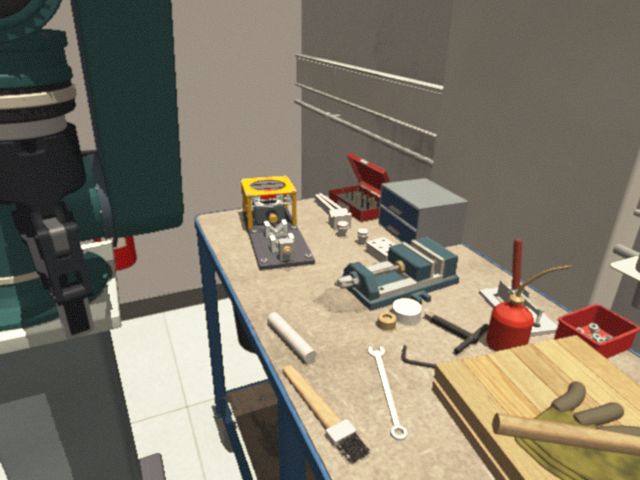

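The top view shows the guard around (170,252), the fixture plate running right to about (283,268), and the stud from (354,308) to (406,302). I'll take a zoomed crop next.

```bash
cat > h.py <<'E'
import cv2, numpy as np
from rig import ctrl, vision, order
np.set_printoptions(suppress=True,precision=3)
def ray(n,uv,z):
    c=vision.calibration(n);K=c["K"];T=c["world_to_cam"]
    R,t=T[:3,:3],T[:3,3];d=R.T@np.linalg.solve(K,[*uv,1]);o=-R.T@t
    return o+d*(z-o[2])/d[2]
def wcam(s):
    M=np.eye(4);M[:3,:3]=s["orientation"];M[:3,3]=s["position"]
    return M@vision.calibration("wrist")["T_tool_cam"]
def wray(s,uv,z):
    T=wcam(s);d=T[:3,:3]@np.linalg.solve(vision.calibration("wrist")["K"],[*uv,1]);o=T[:3,3]
    return o+d*(z-o[2])/d[2]
def wproj(s,P):
    p=np.linalg.inv(wcam(s))@np.r_[P,1];p=vision.calibration("wrist")["K"]@p[:3];return p[:2]/p[2]
def proj(n,P):
    c=vision.calibration(n);p=c["world_to_cam"]@np.r_[P,1];p=c["K"]@p[:3];return p[:2]/p[2]
E
python3 - <<'E'
from h import *
im=cv2.imread("pics/top0.png")
c=im[205:325,130:290];cv2.imwrite("pics/topc.png",cv2.resize(c,None,fx=5,fy=5,interpolation=cv2.INTER_CUBIC))
# stud
h=cv2.cvtColor(im,cv2.COLOR_BGR2HSV);r=h[285:325,345:415]
m=((r[...,1]<60)&(r[...,2]>120)).astype(np.uint8)
n,l,st,ce=cv2.connectedComponentsWithStats(m);i=1+np.argmax(st[1:,4]);print(st[i],ce[i])
ys,xs=np.where(l==i);rc=cv2.minAreaRect(np.c_[xs,ys].astype(np.float32));print(rc)
b=cv2.boxPoints(rc)+[345,285]
for p in b: print(p,ray("top",p,11))
print(ray("top",np.array(rc[0])+[345,285],11))
E
```

```text
[ 10  13  52  16 376] [35.766 20.362]
((35.57726287841797, 20.432634353637695), (7.453522682189941, 51.963714599609375), 79.87532806396484)
[354.345 306.331] [ 398.68  -286.374   11.   ]
[405.499 297.197] [ 419.638 -404.412   11.   ]
[406.81  304.534] [ 402.841 -407.189   11.   ]
[355.655 313.669] [ 381.942 -289.291   11.   ]
[ 400.759 -346.758   11.   ]
```

View pics/topc.png

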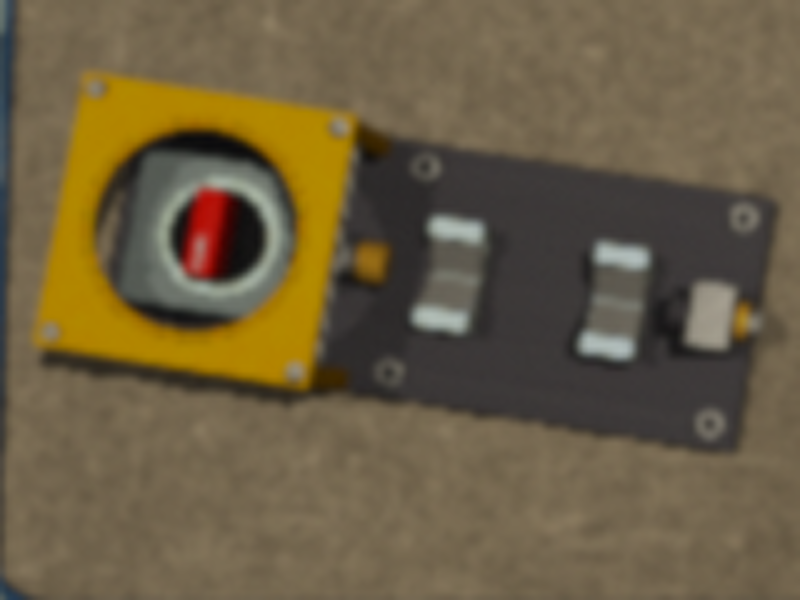

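The crop shows the guard corners at crop px (85,72), (357,118), (312,388) and (40,350). The V tops are near (450,275) and (613,300), and the plate end corners are at (775,200) and (738,450). I'll fit the fixture pose to these.

```bash
python3 - <<'E'
from h import *
from scipy.optimize import least_squares
D=[((85,72),(60,150,100)),((357,118),(60,30,100)),((312,388),(-60,30,100)),((40,350),(-60,150,100)),
((775,200),(60,-150,12)),((738,450),(-60,-150,12)),
((432,216),(25,1,43)),((486,222),(25,-23,43)),((468,332),(-25,-23,43)),((413,325),(-25,1,43)),
((597,240),(25,-75,43)),((650,247),(25,-99,43)),((633,360),(-25,-99,43)),((577,352),(-25,-75,43))]
def P(p,q):
    c,s=np.cos(p[2]),np.sin(p[2]);return np.array([p[0]+c*q[0]-s*q[1],p[1]+s*q[0]+c*q[1],q[2]])
f=lambda p:np.concatenate([proj("top",P(p,q))-(np.array(uv)/5+[129.6,204.6]) for uv,q in D])
r=least_squares(f,[500,150,-.1],loss="soft_l1",f_scale=.5);p=r.x
print(p,f(p).reshape(-1,2))
print("seat",P(p,(0,-47,38)),"knob",P(p,(0,90,75.5)))
s=ctrl.observe();print(np.degrees(np.arctan2(*s["orientation"][[1,0],1])))
E
```

```text
[506.111  30.878  -0.149] [[-0.055  0.55 ]
 [ 0.051 -0.459]
 [-0.351  0.356]
 [-0.963 -0.362]
 [ 0.508 -0.991]
 [-0.137  0.385]
 [ 0.084 -0.07 ]
 [-0.248  0.306]
 [-0.288  0.17 ]
 [ 0.205 -0.015]
 [ 0.246  0.123]
 [ 0.125  0.301]
 [ 0.007 -0.404]
 [ 0.689 -0.392]]
seat [499.148 -15.603  38.   ] knob [519.444 119.885  75.5  ]
-76.0901783660678
```

Call:
{"name": "apply_moves", "arguments": {"motion": "3 -0.9 1.2 0 0 -8.6 0; 6.1 -1.8 2.4 0 0 -17.2 0; 9.2 -2.7 3.6 0 0 -25.8 0; 12.2 -3.7 4.8 0 0 -34.4 0; 15.3 -4.6 6 0 0 -43 0; 18.4 -5.5 7.1 0 0 -51.7 0; 21.4 -6.4 8.3 0 0 -60.3 0; 24.5 -7.3 9.5 0 0 -68.9 0; 27.5 -8.2 10.7 0 0 -77.5 0; 30.6 -9.1 11.9 0 0 -86.1 0"}}

```text
time: 1.35
position: [402.1, -347.0, 119.7]
orientation: [[-0.179, 0.984, -0.0], [0.984, 0.179, 0.0], [0.0, -0.0, -1.0]]
contact_force: [-0.6, -0.7, 0.1]
gripper_width: 1.002
finger_force: 0.0
```

Call:
{"name": "apply_moves", "arguments": {"motion": "0 0 0 0 0 0 0; 0 0 0 0 0 0 0"}}

```text
time: 1.6
position: [401.1, -347.8, 120.3]
orientation: [[-0.172, 0.985, -0.0], [0.985, 0.172, 0.0], [0.0, -0.0, -1.0]]
contact_force: [-0.1, -0.1, -0.5]
gripper_width: 0.997
finger_force: 0.0
```

```bash
python3 - <<'E'
from h import *
s=ctrl.observe();im=vision.snapshot("wrist");cv2.imwrite("pics/w1.png",im)
print(s["position"],s["orientation"],s["qpos"])
print(wproj(s,[401,-347,11]),wproj(s,[390.3,-287.8,11]),wproj(s,[411.2,-405.8,11]))
E
```

```text
[ 401.076 -347.805  120.272] [[-0.172  0.985 -0.   ]
 [ 0.985  0.172  0.   ]
 [ 0.    -0.    -1.   ]] [-0.868  0.339 -0.274  0.959 -0.     0.53 ]
[321.505 240.53 ] [320.975 141.815] [321.34  327.093]
```

View pics/w1.png

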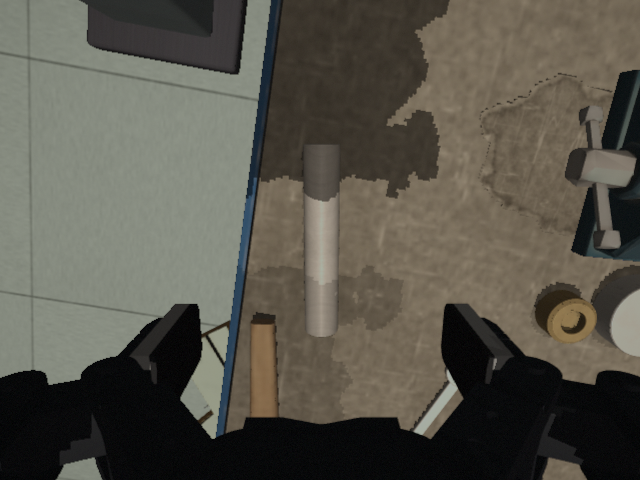

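Wrist view: the stud is vertical in the image, with its far end at (322,145) and near end at (321,336), centred on column 321.5. The brush handle starts at (262,316), well clear of the fingers' path.

```bash
python3 - <<'E'
from h import *
s=ctrl.observe();im=cv2.imread("pics/w1.png")
for z in (11,22):
  a=wray(s,(321.5,144.5),z);b=wray(s,(321.5,336.5),z);print(z,a,b,np.linalg.norm(a-b),(a+b)/2)
g=cv2.cvtColor(im,cv2.COLOR_BGR2GRAY).astype(int)
print(g[130:156,322],g[325:345,322]);
for r in (220,260,310): print(g[r,296:348])
T=wcam(s);print(T[:3,3])
E
```

```text
11 [ 390.774 -289.54    11.   ] [ 412.37  -412.991   11.   ] 125.32599662934459 [ 401.572 -351.266   11.   ]
22 [ 390.731 -289.306   22.   ] [ 411.354 -407.198   22.   ] 119.68222241214826 [ 401.043 -348.252   22.   ]
[51 51 51 52 52 51 51 54 54 54 52 51 50 52 66 86 85 86 85 85 87 88 88 87
 89 88] [147 147 145 146 147 147 146 145 144 142 145 134  82  91  89  87  89  89
  90  92]
[103 103 103 103 103 103  98  85  86  96 107 116 122 128 133 137 140 144
 147 151 155 158 161 164 167 170 168 166 162 158 153 152 151 149 146 143
 139 133 128 121 115 104  92  93 109 108 108 111 112 114 112 112]
[102 100  98  97  96  97  98  93  75  88 103 112 120 128 133 138 142 146
 148 151 154 157 162 166 169 171 170 166 164 161 156 153 149 148 146 142
 139 134 128 120 111  96  90 106 106 104 103 101 100 101 102 103]
[ 84  82  81  80  78  81  81  81  77  76  90  97 106 111 117 120 122 125
 128 130 134 137 139 143 148 150 146 141 138 136 132 128 126 124 122 119
 116 111 107  99  88  75  71  82  82  81  80  80  81  82  83  80]
[ 389.82  -284.355  255.267]
```

Call:
{"name": "apply_moves", "arguments": {"motion": "0 0 3 0 0 0 0; 0 0 6 0 0 0 0; 0 0 9 0 0 0 0; 0 0 10.4 0 0 0 0; 0 0 10.8 0 0 0 0; 0 0 10.8 0 0 0 0; 0 0 10.8 0 0 0 1; 0 0 10.8 0 0 0 1; 0 0 10.8 0 0 0 1; 0 0 10.8 0 0 0 1", "squeeze": 50}}

```text
time: 2.9
position: [401.6, -347.7, 12.7]
orientation: [[-0.174, 0.985, 0.001], [0.985, 0.174, -0.0], [-0.0, 0.001, -1.0]]
contact_force: [-1.2, 1.7, 5.2]
gripper_width: 0.236
finger_force: 48.7
```

Call:
{"name": "apply_moves", "arguments": {"motion": "0 0 0 0 0 0 1; 0 0 0 0 0 0 1; 0 0 0 0 0 0 1; 0 0 0 0 0 0 1"}}

```text
time: 3.4
position: [401.6, -347.7, 12.7]
orientation: [[-0.174, 0.985, 0.001], [0.985, 0.174, -0.0], [-0.0, 0.001, -1.0]]
contact_force: [-0.3, 1.6, 6.5]
gripper_width: 0.234
finger_force: 48.7
```

Call:
{"name": "apply_moves", "arguments": {"motion": "0 0 -2 0 0 0 1; 0 0 -5 0 0 0 1; 0 0 -9 0 0 0 1; 0 0 -11.8 0 0 0 1; 0 0 -11.8 0 0 0 1"}}

```text
time: 4.03
position: [401.9, -348.4, 131.6]
orientation: [[-0.174, 0.985, 0.002], [0.985, 0.174, -0.002], [-0.003, 0.001, -1.0]]
contact_force: [0.2, 0.5, -3.4]
gripper_width: 0.234
finger_force: 50.0
```

Call:
{"name": "apply_moves", "arguments": {"motion": "2 1 0 0 0 1 1; 5 2.5 0 0 0 3 1; 9 4.5 0 0 0 5 1; 13 6.5 0 0 0 8 1; 17 8.4 0 0 0 10 1; 21 10.4 0 0 0 12 1; 25 12.4 0 0 0 15 1; 28.5 14.1 0 0 0 17 1; 30.5 15.1 0 0 0 18.2 1; 31 15.4 0 0 0 18.6 1"}}

```text
time: 5.28
position: [498.6, -14.5, 128.8]
orientation: [[0.148, 0.989, -0.002], [0.989, -0.148, 0.0], [0.0, -0.002, -1.0]]
contact_force: [-0.7, -0.2, -3.5]
gripper_width: 0.233
finger_force: 49.9
```

Call:
{"name": "apply_moves", "arguments": {"motion": "0 0 0 0 0 0 1; 0 0 0 0 0 0 1; 0 0 0 0 0 0 1"}}

```text
time: 5.65
position: [499.0, -16.3, 130.2]
orientation: [[0.15, 0.989, -0.0], [0.989, -0.15, -0.0], [-0.0, -0.0, -1.0]]
contact_force: [-0.1, -0.7, -3.0]
gripper_width: 0.231
finger_force: 49.9
```

```bash
python3 - <<'E'
from h import *
s=ctrl.observe();im=vision.snapshot("wrist");cv2.imwrite("pics/w2.png",im)
print(s["position"],s["orientation"],s["contact_force"])
def F(x,y,z,p=(506.1,30.9,-.149)):
    c,n=np.cos(p[2]),np.sin(p[2]);return [p[0]+c*x-n*y,p[1]+n*x+c*y,z]
for q in [(60,30,100),(-60,30,100),(25,1,43),(-25,1,43),(25,-23,43),(-25,-23,43),(60,-150,12),(-60,-150,12),(0,-115,38),(0,17.5,38)]: print(q,wproj(s,F(*q)))
E
```

```text
[498.986 -16.324 130.183] [[ 0.15   0.989 -0.   ]
 [ 0.989 -0.15  -0.   ]
 [-0.    -0.    -1.   ]] [-0.086 -0.734 -2.99 ]
(60, 30, 100) [474.863 100.15 ]
(-60, 30, 100) [165.959 100.717]
(25, 1, 43) [366.667 165.489]
(-25, 1, 43) [274.812 165.645]
(25, -23, 43) [365.479 209.045]
(-25, -23, 43) [276.17  209.188]
(60, -150, 12) [404.969 376.383]
(-60, -150, 12) [237.505 376.591]
(0, -115, 38) [321.114 351.631]
(0, 17.5, 38) [320.688 134.18 ]
```

View pics/w2.png

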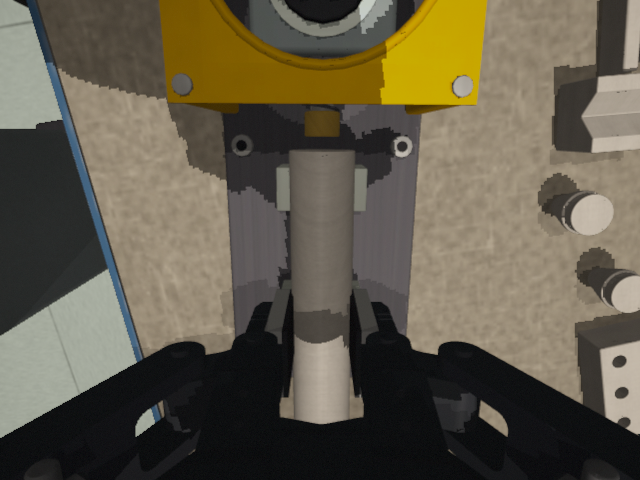

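The wrist view agrees with the fixture fit to within 1 mm. The near support spans columns 277–366 and rows 166–211, the guard edge is at row 104, and the stud is centred at column 322 with its end at row 150. I'll lower it.

Call:
{"name": "apply_moves", "arguments": {"motion": "-0.05 0 2 0 0 0 1; -0.05 0 5 0 0 0 1; -0.05 0 7.3 0 0 0 1; -0.05 0 8.3 0 0 0 1; -0.05 0 8.7 0 0 0 1; -0.05 0 8.7 0 0 0 1"}}

```text
time: 6.45
position: [499.4, -16.3, 43.7]
orientation: [[0.149, 0.989, 0.001], [0.989, -0.149, -0.0], [-0.0, 0.001, -1.0]]
contact_force: [-0.3, -0.2, -3.3]
gripper_width: 0.234
finger_force: 49.8
```

Call:
{"name": "apply_moves", "arguments": {"motion": "0 0 0.1 0 0 0 1; 0 0 0.2 0 0 0 1; 0 0 0.2 0 0 0 1"}}

```text
time: 6.82
position: [499.1, -16.2, 41.4]
orientation: [[0.149, 0.989, 0.0], [0.989, -0.149, -0.0], [0.0, 0.0, -1.0]]
contact_force: [-0.2, -0.1, -4.4]
gripper_width: 0.235
finger_force: 49.8
```

Call:
{"name": "apply_moves", "arguments": {"motion": "0 0 0.1 0 0 0 1; 0 0 0.1 0 0 0 1"}}

```text
time: 7.08
position: [499.0, -16.2, 40.2]
orientation: [[0.149, 0.989, -0.0], [0.989, -0.149, -0.0], [-0.0, -0.0, -1.0]]
contact_force: [-0.9, 0.5, -3.4]
gripper_width: 0.236
finger_force: 49.8
```

Call:
{"name": "apply_moves", "arguments": {"motion": "0 0 0.05 0 0 0 1; 0 0 0.05 0 0 0 1"}}

```text
time: 7.32
position: [499.1, -16.1, 40.0]
orientation: [[0.149, 0.989, 0.0], [0.989, -0.149, 0.0], [0.0, 0.0, -1.0]]
contact_force: [-2.3, 0.4, 2.2]
gripper_width: 0.234
finger_force: 50.6
```

Call:
{"name": "apply_moves", "arguments": {"motion": "0 0 0 0 0 0 0.5; 0 0 0 0 0 0 0.4; 0 0 0 0 0 0 0.4; 0 0 0 0 0 0 0.4; 0 0 0 0 0 0 0.4"}}

```text
time: 7.95
position: [499.1, -16.2, 39.8]
orientation: [[0.149, 0.989, 0.0], [0.989, -0.149, 0.0], [0.0, 0.0, -1.0]]
contact_force: [0.2, -0.2, -0.3]
gripper_width: 0.598
finger_force: 0.0
```

Call:
{"name": "apply_moves", "arguments": {"motion": "0 0 -1 0 0 0 0.4; 0 0 -4 0 0 0 0.4; 0 0 -8 0 0 0 0.4; 0 0 -12 0 0 0 0.4; 0 0 -14 0 0 0 0.4; 0 0 -14 0 0 0 0.4; 0 0 -14 0 0 0 0.4"}}

```text
time: 8.82
position: [498.7, -16.1, 179.3]
orientation: [[0.149, 0.989, -0.001], [0.989, -0.149, 0.0], [0.0, -0.001, -1.0]]
contact_force: [-0.5, -0.0, -0.5]
gripper_width: 0.598
finger_force: 0.0
```

```bash
python3 - <<'E'
from h import *
s=ctrl.observe();im=vision.snapshot("wrist");cv2.imwrite("pics/w3.png",im)
print(s["position"],s["orientation"],s["contact_force"],s["ft_torque"],s["gripper_width"])
def F(x,y,z,p=(506.1,30.9,-.149)):
    c,n=np.cos(p[2]),np.sin(p[2]);return [p[0]+c*x-n*y,p[1]+n*x+c*y,z]
for q in [(60,30,100),(-60,30,100),(25,1,43),(-25,1,43),(25,-23,43),(-25,-23,43),(0,13,49),(0,-107,49),(0,90,86.5)]: print(q,wproj(s,F(*q)))
E
```

```text
[498.726 -16.068 179.315] [[ 0.149  0.989 -0.001]
 [ 0.989 -0.149  0.   ]
 [ 0.    -0.001 -1.   ]] [-0.478 -0.006 -0.491] [-0.009  0.013 -0.015] 0.5978294329673582
(60, 30, 100) [439.82  108.903]
(-60, 30, 100) [203.049 109.131]
(25, 1, 43) [359.198 160.48 ]
(-25, 1, 43) [283.746 160.541]
(25, -23, 43) [358.358 196.552]
(-25, -23, 43) [284.633 196.604]
(0, 13, 49) [321.452 141.984]
(0, -107, 49) [321.567 314.305]
(0, 90, 86.5) [321.321 -15.449]
```

View pics/w3.png

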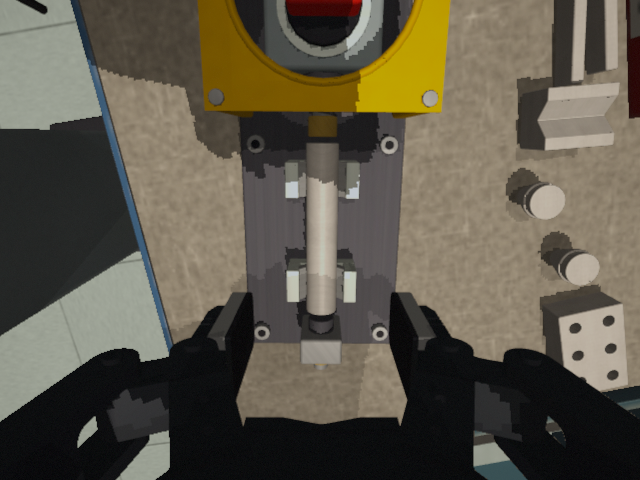

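The stud lies straight in both Vs, rows 142–315, in front of the jaw and stop. Next I'll move above the knob.

Call:
{"name": "apply_moves", "arguments": {"motion": "1 0 0 0 0 -9 0.6; 3 0 0 0 0 -18 0.6; 5 0 0 0 0 -27 0.6; 7 0 0 0 0 -36 0.6; 9 0 0 0 0 -45 0.6; 11 0 0 0 0 -54 0.6; 12.5 0 0 0 0 -63 0.6; 13.3 0.05 0 0 0 -72 0.6; 13.7 0.05 0 0 0 -81 0.6; 13.7 0.05 0 0 0 -90 0.6"}}

```text
time: 10.12
position: [519.6, 119.5, 178.8]
orientation: [[-0.99, 0.144, -0.002], [0.144, 0.99, -0.0], [0.002, -0.0, -1.0]]
contact_force: [0.5, 0.1, -0.3]
gripper_width: 0.397
finger_force: 0.0
```

Call:
{"name": "apply_moves", "arguments": {"motion": "0 0 0 0 0 0 0.6; 0 0 0 0 0 0 0.6; 0 0 0 0 0 0 0.6"}}

```text
time: 10.5
position: [519.9, 119.1, 179.6]
orientation: [[-0.988, 0.151, -0.0], [0.151, 0.988, -0.0], [0.0, -0.0, -1.0]]
contact_force: [0.6, -1.0, -0.1]
gripper_width: 0.4
finger_force: 0.0
```

```bash
python3 - <<'E'
from h import *
s=ctrl.observe();im=vision.snapshot("wrist");cv2.imwrite("pics/w4.png",im)
print(s["position"],s["orientation"],s["contact_force"],s["ft_torque"],s["gripper_width"],s["qpos"])
def F(x,y,z,p=(506.1,30.9,-.149)):
    c,n=np.cos(p[2]),np.sin(p[2]);return [p[0]+c*x-n*y,p[1]+n*x+c*y,z]
for q in [(60,30,100),(-60,30,100),(60,150,100),(-60,150,100),(0,90,86.5),(20,90,86.5),(-20,90,86.5)]: print(q,wproj(s,F(*q)))
h=cv2.cvtColor(im,cv2.COLOR_BGR2HSV);m=(((h[...,0]<8)|(h[...,0]>172))&(h[...,1]>150)&(h[...,2]>120)).astype(np.uint8)
n,l,st,ce=cv2.connectedComponentsWithStats(m);i=1+np.argmax(st[1:,4]);print(st[i],ce[i])
ys,xs=np.where(l==i);rc=cv2.minAreaRect(np.c_[xs,ys].astype(np.float32));print(rc)
for p in cv2.boxPoints(rc):print(p,wray(s,p,86.5))
E
```

```text
[519.934 119.136 179.614] [[-0.988  0.151 -0.   ]
 [ 0.151  0.988 -0.   ]
 [ 0.    -0.    -1.   ]] [ 0.582 -1.037 -0.132] [ 0.008 -0.032 -0.023] 0.3998773499287367 [ 0.072  0.303 -0.156  1.112 -0.     0.225]
(60, 30, 100) [223.511 352.225]
(-60, 30, 100) [208.258 145.188]
(60, 150, 100) [424.751 351.718]
(-60, 150, 100) [439.488 144.468]
(0, 90, 86.5) [323.833 248.981]
(20, 90, 86.5) [323.877 280.895]
(-20, 90, 86.5) [323.787 215.642]
[311 248  22  33 656] [321.148 265.012]
((321.5, 264.0), (32.0, 21.0), 90.0)
[311. 248.] [517.721 112.512  86.5  ]
[332. 248.] [519.595 124.754  86.5  ]
[332. 280.] [539.413 121.858  86.5  ]
[311. 280.] [537.498 109.349  86.5  ]
```

View pics/w4.png

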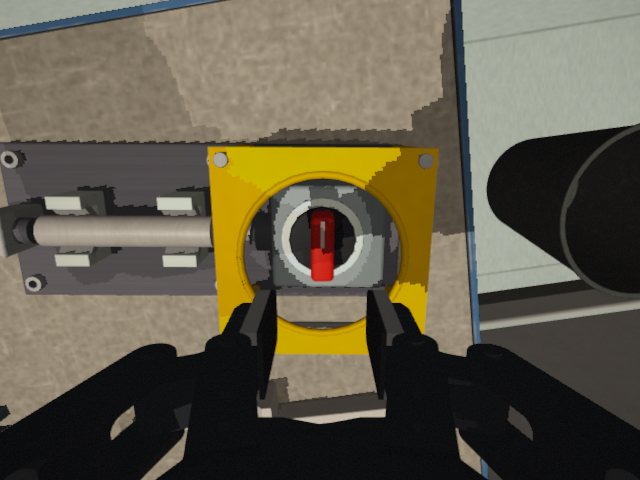

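The bar is at about (322,245) and upright in the image, so the knob angle is near 0. The guard corners match the prediction, with the opening centred at column 324. I'll measure the bar edges from the saved image.

```bash
python3 - <<'E'
from h import *
im=cv2.imread("pics/w4.png").astype(int)
m=(im[...,2]>2.2*im[...,1])&(im[...,2]>60)
for r in range(206,286,6):
    x=np.where(m[r,290:350])[0]+290
    print(r,(x.min(),x.max(),x.mean()) if len(x) else None)
E
```

```text
206 None
212 (np.int64(314), np.int64(330), np.float64(322.0))
218 (np.int64(312), np.int64(333), np.float64(322.5))
224 (np.int64(311), np.int64(333), np.float64(322.0))
230 (np.int64(311), np.int64(333), np.float64(322.0))
236 (np.int64(311), np.int64(333), np.float64(322.0))
242 (np.int64(311), np.int64(333), np.float64(322.0))
248 (np.int64(311), np.int64(333), np.float64(321.95238095238096))
254 (np.int64(311), np.int64(333), np.float64(322.0))
260 (np.int64(311), np.int64(333), np.float64(322.0))
266 (np.int64(311), np.int64(333), np.float64(322.0))
272 (np.int64(311), np.int64(332), np.float64(321.5))
278 (np.int64(312), np.int64(332), np.float64(322.0))
284 None
```

Call:
{"name": "apply_moves", "arguments": {"motion": "0.05 0 3 0 0 0 0.6; 0.05 0 6 0 0 0 0.6; 0.05 0 8 0 0 0 0.6; 0.05 0 9 0 0 0 0.6; 0.05 0 9.7 0 0 0 0.6; 0.05 0 9.9 0 0 0 0.6; 0.05 0 9.9 0 0 0 0.6"}}

```text
time: 11.42
position: [519.8, 119.3, 81.2]
orientation: [[-0.989, 0.149, 0.001], [0.149, 0.989, 0.0], [-0.001, 0.0, -1.0]]
contact_force: [0.1, 0.2, 0.5]
gripper_width: 0.404
finger_force: 0.0
```

Call:
{"name": "apply_moves", "arguments": {"motion": "0 0 0 0 0 0 1; 0 0 0 0 0 0 1; 0 0 0 0 0 0 1; 0 0 0 0 0 0 1; 0 0 0 0 0 0 1", "squeeze": 50}}

```text
time: 12.05
position: [519.8, 119.6, 81.3]
orientation: [[-0.989, 0.149, 0.001], [0.149, 0.989, 0.001], [-0.001, 0.001, -1.0]]
contact_force: [-1.2, 2.2, 4.8]
gripper_width: 0.148
finger_force: 49.8
```

```bash
cat > o.py <<'E'
from h import *
s=ctrl.observe();R=s["orientation"]
print(s["time"],s["position"],"yawy",round(float(np.degrees(np.arctan2(R[1,1],R[0,1]))),2),"F",s["contact_force"],"M",s["ft_torque"],s["gripper_width"],s["finger_force"],"q6",s["qpos"][5])
E
python3 o.py
```

```text
12.05 [519.818 119.609  81.346] yawy 81.41 F [-1.177  2.237  4.806] M [ 0.485  0.215 -0.182] 0.14817011003589423 49.81583118438721 q6 0.22290181027673966
```

Call:
{"name": "apply_moves", "arguments": {"motion": "0 0 0 0 0 6 1; 0 0 0 0 0 12 1; 0 0 0 0 0 18 1; 0 0 0 0 0 24 1; 0 0 0 0 0 30 1; 0 0 0 0 0 30 1"}}

```text
time: 12.8
position: [519.9, 119.8, 81.4]
orientation: [[-0.781, 0.625, 0.001], [0.625, 0.781, 0.001], [-0.0, 0.002, -1.0]]
contact_force: [-0.9, 4.5, 5.7]
gripper_width: 0.147
finger_force: 49.8
```

```bash
python3 o.py
```

```text
12.8 [519.901 119.814  81.377] yawy 51.34 F [-0.886  4.536  5.655] M [ 0.82   0.177 -0.176] 0.14741474413724073 49.762219190597534 q6 0.7479426430376943
```

Call:
{"name": "apply_moves", "arguments": {"motion": "0 0 0 0 0 6 1; 0 0 0 0 0 12 1; 0 0 0 0 0 18 1; 0 0 0 0 0 18 1"}}

```text
time: 13.3
position: [520.0, 119.9, 81.4]
orientation: [[-0.55, 0.835, 0.001], [0.835, 0.55, 0.001], [0.0, 0.002, -1.0]]
contact_force: [-0.6, 5.1, 5.9]
gripper_width: 0.146
finger_force: 49.8
```

```bash
python3 o.py
```

```text
13.3 [520.027 119.902  81.391] yawy 33.4 F [-0.633  5.098  5.939] M [ 1.108  0.035 -0.235] 0.1464770767959016 49.76798057556152 q6 1.0611151553760285
```

Call:
{"name": "apply_moves", "arguments": {"motion": "0 0 0 0 0 6 1; 0 0 0 0 0 6 1"}}

```text
time: 13.55
position: [520.0, 119.9, 81.4]
orientation: [[-0.46, 0.888, 0.001], [0.888, 0.46, 0.001], [0.001, 0.002, -1.0]]
contact_force: [0.1, 5.8, 4.3]
gripper_width: 0.146
finger_force: 49.8
```

```bash
python3 o.py
```

```text
13.55 [520.036 119.932  81.363] yawy 27.41 F [0.102 5.775 4.283] M [ 1.111  0.056 -0.187] 0.1455755224078848 49.76114809513092 q6 1.1656308426845523
```

```bash
cat > o.py <<'E'
from h import *
Q=[]
for k in range(5):
    s=ctrl.observe();Q.append(np.r_[s["contact_force"],s["ft_torque"]])
    if k<4: vision.snapshot("wrist")
R=s["orientation"];Q=np.array(Q)
print(round(s["time"],2),s["position"],"yawy",round(float(np.degrees(np.arctan2(R[1,1],R[0,1]))),2),"FM",Q.mean(0),"sdMz",Q[:,5].std(),"q6",s["qpos"][5])
E
python3 o.py
```

```text
13.75 [520.036 119.925  81.373] yawy 27.49 FM [ 0.236  5.734  5.168  1.118  0.018 -0.202] sdMz 0.021333216824125627 q6 1.1642393686610704
```

Call:
{"name": "apply_moves", "arguments": {"motion": "0.05 0.03 0 0 0 0 1; 0.05 0.03 0 0 0 4 1; 0.05 0.03 0 0 0 4 1"}}

```text
time: 14.12
position: [520.1, 120.0, 81.4]
orientation: [[-0.398, 0.918, 0.001], [0.918, 0.398, 0.0], [-0.0, 0.001, -1.0]]
contact_force: [0.3, 1.6, 6.3]
gripper_width: 0.151
finger_force: 49.8
```

```bash
python3 o.py
```

```text
14.32 [520.091 120.038  81.411] yawy 23.47 FM [ 0.03   1.739  5.51   0.333  0.039 -0.063] sdMz 0.03826729811102141 q6 1.2350892330567733
```

Call:
{"name": "apply_moves", "arguments": {"motion": "0 0 0 0 0 4 1; 0 0 0 0 0 4 1"}}

```text
time: 14.58
position: [520.1, 120.0, 81.4]
orientation: [[-0.333, 0.943, 0.001], [0.943, 0.333, 0.0], [-0.0, 0.001, -1.0]]
contact_force: [0.6, 1.2, 5.9]
gripper_width: 0.151
finger_force: 49.8
```

```bash
python3 o.py
```

```text
14.78 [520.11  120.045  81.38 ] yawy 19.47 FM [ 0.537  1.935  5.834  0.359 -0.007 -0.044] sdMz 0.034936769988934274 q6 1.304894810727145
```

Call:
{"name": "apply_moves", "arguments": {"motion": "0 0 0 0 0 4 1; 0 0 0 0 0 4 1"}}

```text
time: 15.02
position: [520.1, 120.1, 81.4]
orientation: [[-0.266, 0.964, 0.001], [0.964, 0.266, 0.0], [-0.0, 0.002, -1.0]]
contact_force: [0.3, 1.3, 5.5]
gripper_width: 0.146
finger_force: 49.7
```

```bash
python3 o.py
```

```text
15.22 [520.106 120.063  81.373] yawy 15.48 FM [ 0.485  1.41   5.512  0.381 -0.011 -0.058] sdMz 0.02640298446234397 q6 1.3747061624531713
```

```bash
cat > o.py <<'E'
from h import *
Q=[]
for k in range(6):
    s=ctrl.observe();Q.append(np.r_[s["contact_force"],s["ft_torque"],s["tau"][5]*1])
    if k<5: vision.snapshot("wrist")
R=s["orientation"];Q=np.array(Q)
print(round(s["time"],2),s["position"][:2],"yawy",round(float(np.degrees(np.arctan2(R[1,1],R[0,1]))),2),"FM",Q.mean(0)[:6],"Mz",Q[:,5],"tau6",Q[:,6])
E
python3 o.py
```

```text
15.47 [520.077 120.047] yawy 15.48 FM [ 0.26   2.297  5.784  0.377 -0.036 -0.071] Mz [-0.107 -0.048 -0.014 -0.109 -0.044 -0.107] tau6 [-0.065 -0.065 -0.066 -0.066 -0.066 -0.066]
```

Call:
{"name": "apply_moves", "arguments": {"motion": "0 0 0 0 0 2 1; 0 0 0 0 0 4 1"}}

```text
time: 15.72
position: [520.2, 120.1, 81.4]
orientation: [[-0.198, 0.98, 0.002], [0.98, 0.198, 0.0], [0.0, 0.002, -1.0]]
contact_force: [0.6, 1.2, 5.5]
gripper_width: 0.147
finger_force: 49.7
```

```bash
python3 o.py
```

```text
15.97 [520.167 120.018] yawy 11.48 FM [ 0.725  1.832  5.54   0.379 -0.055  0.099] Mz [0.22  0.113 0.046 0.114 0.032 0.07 ] tau6 [-0.37  -0.175  0.546  0.221  0.092  0.058]
```

Call:
{"name": "apply_moves", "arguments": {"motion": "0 0 0 0 0 2 1; 0 0 0 0 0 4 1"}}

```text
time: 16.23
position: [520.2, 120.1, 81.4]
orientation: [[-0.129, 0.992, 0.002], [0.992, 0.129, 0.0], [0.0, 0.002, -1.0]]
contact_force: [1.6, 1.6, 5.3]
gripper_width: 0.149
finger_force: 49.7
```

```bash
python3 o.py
```

```text
16.48 [520.19  120.044] yawy 7.48 FM [ 1.02   1.742  5.439  0.387 -0.094  0.086] Mz [0.211 0.153 0.061 0.063 0.015 0.015] tau6 [-0.37  -0.175  0.546  0.222  0.092  0.059]
```

Call:
{"name": "apply_moves", "arguments": {"motion": "0 0 0 0 0 2 1; 0 0 0 0 0 4 1"}}

```text
time: 16.73
position: [520.2, 120.1, 81.4]
orientation: [[-0.06, 0.998, 0.002], [0.998, 0.06, 0.0], [0.0, 0.002, -1.0]]
contact_force: [0.1, 2.4, 4.7]
gripper_width: 0.144
finger_force: 49.7
```

```bash
python3 o.py
```

```text
16.98 [520.228 120.09 ] yawy 3.49 FM [ 0.879  2.17   5.579  0.385 -0.141  0.107] Mz [0.231 0.101 0.132 0.025 0.046 0.11 ] tau6 [-0.37  -0.174  0.546  0.222  0.092  0.059]
```

Call:
{"name": "apply_moves", "arguments": {"motion": "0 0 0 0 0 2 1; 0 0 0 0 0 4 1"}}

```text
time: 17.23
position: [520.2, 120.1, 81.4]
orientation: [[0.01, 1.0, 0.002], [1.0, -0.01, 0.0], [0.0, 0.002, -1.0]]
contact_force: [1.9, 1.4, 5.4]
gripper_width: 0.148
finger_force: 49.7
```

```bash
python3 o.py
```

```text
17.48 [520.259 120.061] yawy -0.53 FM [ 1.275  2.071  5.2    0.421 -0.186  0.098] Mz [0.219 0.084 0.085 0.068 0.03  0.103] tau6 [-0.388 -0.179  0.546  0.223  0.094  0.061]
```

Call:
{"name": "apply_moves", "arguments": {"motion": "0 0 0 0 0 2 1; 0 0 0 0 0 4 1"}}

```text
time: 17.73
position: [520.3, 120.1, 81.4]
orientation: [[0.08, 0.997, 0.002], [0.997, -0.08, 0.0], [0.0, 0.002, -1.0]]
contact_force: [1.3, 2.6, 5.8]
gripper_width: 0.155
finger_force: 49.7
```

```bash
python3 o.py
```

```text
17.98 [520.272 120.065] yawy -4.53 FM [ 1.305  2.352  5.137  0.4   -0.202  0.106] Mz [0.194 0.145 0.111 0.066 0.077 0.046] tau6 [-0.361 -0.164  0.555  0.23   0.101  0.068]
```

Call:
{"name": "apply_moves", "arguments": {"motion": "0 0 0 0 0 2 1; 0 0 0 0 0 4 1"}}

```text
time: 18.23
position: [520.3, 120.1, 81.4]
orientation: [[0.149, 0.989, 0.002], [0.989, -0.149, 0.0], [0.001, 0.002, -1.0]]
contact_force: [1.4, 2.3, 5.3]
gripper_width: 0.143
finger_force: 49.7
```

```bash
python3 o.py
```

```text
18.48 [520.278 120.07 ] yawy -8.53 FM [ 1.29   1.934  5.288  0.436 -0.258  0.138] Mz [0.28  0.209 0.072 0.128 0.081 0.061] tau6 [-0.346 -0.144  0.579  0.256  0.127  0.094]
```

Call:
{"name": "apply_moves", "arguments": {"motion": "0 0 0 0 0 2 1; 0 0 0 0 0 4 1"}}

```text
time: 18.73
position: [520.3, 120.1, 81.4]
orientation: [[0.218, 0.976, 0.002], [0.976, -0.218, 0.0], [0.001, 0.002, -1.0]]
contact_force: [1.9, 0.8, 5.5]
gripper_width: 0.15
finger_force: 49.7
```

```bash
python3 o.py
```

```text
18.98 [520.337 120.055] yawy -12.53 FM [ 2.134  1.72   5.48   0.446 -0.326  0.16 ] Mz [0.315 0.278 0.116 0.076 0.113 0.062] tau6 [-0.31  -0.108  0.61   0.281  0.15   0.117]
```

Call:
{"name": "apply_moves", "arguments": {"motion": "0 0 0 0 0 2 1; 0 0 0 0 0 3.5 1"}}

```text
time: 19.23
position: [520.4, 120.0, 81.4]
orientation: [[0.277, 0.961, 0.002], [0.961, -0.277, 0.0], [0.001, 0.002, -1.0]]
contact_force: [2.2, 1.8, 4.9]
gripper_width: 0.148
finger_force: 49.7
```

```bash
python3 o.py
```

```text
19.48 [520.354 120.063] yawy -16.02 FM [ 1.823  1.845  5.321  0.402 -0.345  0.201] Mz [0.338 0.233 0.205 0.116 0.182 0.136] tau6 [-0.066  0.023  0.539  0.292  0.194  0.169]
```

The torque rise began at yaw of about −3.5°. I'm now about 12.4° past it, which is roughly 12 N plus the 1–5 N sliding force, so about 13–17 N. Releasing and withdrawing.

Call:
{"name": "apply_moves", "arguments": {"motion": "0 0 0 0 0 0 0.75; 0 0 0 0 0 0 0.65; 0 0 0 0 0 0 0.62; 0 0 0 0 0 0 0.62; 0 0 0 0 0 0 0.62"}}

```text
time: 20.1
position: [519.5, 119.9, 80.8]
orientation: [[0.277, 0.961, -0.0], [0.961, -0.277, -0.0], [-0.0, -0.0, -1.0]]
contact_force: [-0.5, 0.7, -0.5]
gripper_width: 0.379
finger_force: 0.0
```

Call:
{"name": "apply_moves", "arguments": {"motion": "0 0 -1 0 0 0 0.62; 0 0 -3 0 0 0 0.62; 0 0 -6 0 0 0 0.62; 0 0 -9 0 0 0 0.62; 0 0 -12 0 0 0 0.62; 0 0 -14 0 0 0 0.62; 0 0 -14 0 0 0 0.62; 0 0 -14 0 0 0 0.62"}}

```text
time: 21.1
position: [519.3, 119.9, 220.3]
orientation: [[0.277, 0.961, -0.001], [0.961, -0.277, -0.0], [-0.0, -0.001, -1.0]]
contact_force: [-0.1, 0.1, -0.0]
gripper_width: 0.377
finger_force: 0.0
```

```bash
python3 - <<'E'
from h import *
s=ctrl.observe();im=vision.snapshot("wrist");cv2.imwrite("pics/w5.png",im)
R=s["orientation"];print(s["position"],s["contact_force"],s["gripper_width"],np.degrees(np.arctan2(R[1,1],R[0,1])))
m=((im[...,2]>2.2*im[...,1])&(im[...,2]>60)).astype(np.uint8);m[:, :280]=0;m[:,360:]=0;m[300:]=0
ys,xs=np.where(m);print(np.degrees(np.arctan(np.polyfit(ys,xs,1)[0])),xs.mean(),ys.mean(),len(xs))
E
```

```text
[519.265 119.862 220.279] [-0.083  0.115 -0.031] 0.3765749770837816 -16.088977544209282
-0.2182461557174433 322.903165735568 231.00837988826817 1074
```

View pics/w5.png

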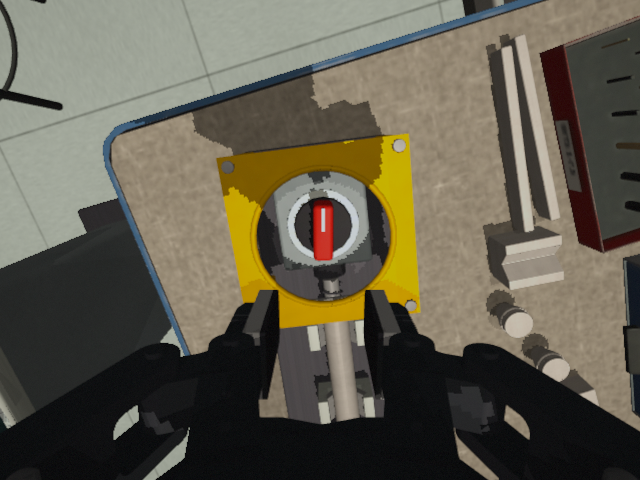

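The bar at (322,232) is still where I left it (aligned with the tool within 0.3°), so the knob did not spring back. The stud lies in the supports and the hand is clear.

```bash
python3 -c "
from rig import order
print(order.job_done())"
```

```text
the job is handed in; nothing more can be done
None
```

The job is handed in: the stud lies in both V supports, clamped at an estimated 13–17 N (worked out from knob angle and torque, not measured directly). The hand is out and clear after about 21 s, and the hand-in gave no verdict.

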